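# Draw the sagging bolt and hold the spray-can cage ajar

### The job

The barrel bolt on the spray-can cage hangs by one screw, and its worn end has dropped behind the bent lip of the keeper: lift the bolt by its knob and, keeping it lifted, draw it over the lip until it is clear of the keeper. Then swing the spring-closing yellow gate ajar, about a hand's width (10 to 12 cm) at its free edge, and finish while holding it still there, with the bolt still drawn, so that I can reach in for a can. Do not open it wider, and leave the cans, tools and tins as they stand.

Things in the scene. Friction and masses are not known exactly. Their poses are not given: they have to be found in the camera images.
- cage: Fixed wire-mesh cage for spray cans, grey 20 mm posts, 220 mm deep (its x), 340 wide (its y), 230 high; nothing on it is higher. Origin: centre of its underside on the table, z up. The yellow gate is in the face at x = -110 mm, which looks roughly towards the robot. The right post (y = -160 mm) carries the keeper.
- lip (a point): Middle of the top edge of the keeper's dark bent lip, 5 mm thick along the cage's y, 195 mm above the table, at x = -129, y = -160 mm of the cage. It stands up in the foot of a steel loop (14 mm wide along y, open inside from 180 to 225 mm above the table) that the bolt's end passes through.
- hinge (a point): Point on the gate's vertical hinge axis, 200 mm above the table, at x = -113, y = +150 mm of the cage (the left side, seen from the robot).
- knob (a point): Centre of the bolt's black ball knob, 22 mm in diameter, on a 10 mm stem that sticks out of the bolt, 62 mm in front of the gate's face (the gate's -x). Closed, it is at about x = -172, y = -105, z = 201 mm of the cage; it moves with bolt and gate. Pinch it from above, fingers closing along the bolt (the cage's y): beside it is 40 mm free each way, behind its centre 25 mm.
- gate_edge (a point): Middle of the free vertical edge of the gate's front face, 126 mm above the table, 297 mm from the hinge axis.
- gate (a joint): Angle of the yellow mesh gate in rad: 0 closed; grows as its free edge (cage -y side) swings out towards the robot, about the hinge on the cage's +y side. A hinge spring closes it: 0.6 N m at 0, 0.76 N m at 0.4 rad (3 to 4 N at the knob). A hand's width of 10 to 12 cm is 0.34 to 0.41 rad.
- barrel (a joint): Lift of the loose bolt plate, rad: 0 sagging as found (bolt slopes 0.055 rad down to the keeper), stop at 0.105. It turns about its one screw, 208 mm high at cage y = +20 mm; the knob starts 125 mm from it. It falls back by its weight, 3 to 5 N at the knob. The nose passes the lip above 0.035 rad (4 to 5 mm up at the knob); keep the knob 6 to 7 mm up all along the pull.
- bolt (a joint): Travel of the 16 mm steel bolt, m: 0 shot home, grows as it is drawn along its plate towards the hinge (cage +y), stop at 0.056. A worn notch gives 1 to 3 mm of play, then the lip blocks it unless the bolt is lifted; its nose is over the lip until 0.026, and clear of the keeper from 0.031. Drag 1.5 N and slightly more when fast; it stays where it is left.
- can_blue: Loose blue spray can, 53 mm in diameter, 164 mm high, standing in the cage. Origin: centre of its underside.
- can_green: Loose green spray can of the same size in the cage. Origin: centre of its underside.
- can_white: Loose white spray can of the same size in the cage. Origin: centre of its underside.
- grease_tin: Loose yellow tin with dark lid, 76 mm in diameter, 80 mm high, standing on the table in the gate's path beyond about 0.85 rad. Origin: centre of its underside.
- wrench: Loose combination wrench, 200 mm long, lying on the table. Origin: its underside.
- hammer: Loose hammer, 280 mm long, lying on the table. Origin: its underside.
- oil_filter: Loose black oil filter, 68 mm in diameter, 83 mm high, standing on the table. Origin: centre of its underside.
- socket_tray: Loose red tray of sockets, 120 x 200 x 30 mm, on the table. Origin: centre of its underside.
Not all that is in view belongs to the job. Leave any purple look-alike of the can_green alone.

How it is judged:
On the way, in this order (a step that is already met when the one before it is completed fails the run):
1. the bolt is lifted and its nose is on its way over the bent lip (value of joint barrel above 0.022 rad and value of joint bolt between 0.008 and 0.029 m and value of joint gate below 0.1 rad).
2. the bolt is drawn clear of the keeper while the gate is still shut (value of joint bolt above 0.032 m and value of joint gate below 0.1 rad), for 0.1 s.
At the end, for the whole second after the job is handed in: The robot is still holding the gate (touching the gate or its bolt with over 1 N, nothing else propping it), the gate stands still (under 0.05 rad/s) between 0.24 and 0.55 rad open (a gap of about 7 to 16 cm at its free edge), and the bolt is still drawn at least 25 mm (value of joint gate between 0.24 and 0.55 rad and velocity of joint gate between -0.05 and 0.05 rad/s and value of joint bolt above 0.025 m and (contact force between gate and the fingers above 1 N or contact force between gate and the arm above 1 N) and contact force between gate and can_blue below 0.3 N and contact force between gate and can_green below 0.3 N and contact force between gate and can_white below 0.3 N and contact force between gate and grease_tin below 0.3 N and contact force between gate and wrench below 0.3 N and contact force between gate and hammer below 0.3 N and contact force between gate and oil_filter below 0.3 N and contact force between gate and socket_tray below 0.3 N); the arm keeps its last pose, push and grip.
It fails at once if the gate is flung open wider than 0.75 rad (value of joint gate above 0.75 rad).
It fails at once if a can, tin, filter, tray or tool is pushed more than 3 cm (distance of any of can_blue, can_green, can_white, grease_tin, wrench, hammer, oil_filter, socket_tray from where it was at the start of the episode above 0.03 m).
It fails at once if a can, tin or filter is tipped (angle between any of can_blue, can_green, can_white, grease_tin, oil_filter's own z axis and vertical above 0.4 rad).
It also fails if it takes over 35 s, if anything falls off the work surface, if the arm or the gripper's body presses on something with over 40 N, if the wrist force passes 120 N, or if a joint passes its speed limit or range.

### The arm

A 7-joint arm with a two-finger parallel gripper is mounted at the origin on the work surface. World frame = base frame: x ahead of the robot, y to its left, z up, the work surface at z = 0. Lengths are in m, angles in rad, forces in N, time in s.
With the tool pointing down it reaches from about 0.425 to 0.8 m from the base axis. Payload 8.3 kg.
Tool frame: the origin (TCP) lies at the centre of the arm's flange, where the gripper is bolted on; the fingertips stand 173 mm ahead of it and the grasp point (between the pads) lies ahead of it (grasp_offset is the z of the grasp point in the tool frame, in m); z points along the fingers, y is the direction in which the jaws open and shut (so a half turn about z gives the same grasp; the last joint's range is limited). The gripper opens to 85 mm and grips with 20 to 120 N. Pads are 22 mm wide; open, the fingers measure 114 mm over their backs; the gripper's body (76 mm by 85 mm) begins 54 mm behind the grasp point. The pads swing forward as they close: fully open they stand 13 mm farther back than shut.
Start: joints at [1.116, 0.383, 0.016, 1.37, -0.006, 1.388, -0.046], TCP at [0.239, -0.578, 0.405] pointing down, gripper open.
Joint ranges: [-2.95, 2.95], [-0.25, 2.06], [-1.52, 1.56], [0.18, 2.33], [-1.44, 4.58], [0.02, 2.06], [-3.01, 3.01]. Speed limits (rad/s): [2.39, 2.39, 3.01, 3.01, 3.14, 3.14, 3.14].

### API

Orientations are given as a unit quaternion [w, x, y, z].
In Python, from bench import * gives the robot as it stands.
- The arm moves only by the shell command python3 -m jog 'ROWS' [OPENING] [FORCE]. ROWS is JSON, a list that holds one entry, the list of rows, each a list of 4 numbers: the shift along the tool's x, y, z in units of 25 mm (1.0 is 25 mm), then the turn about the tool's z in units of 6 degrees (1.0 is 6 degrees). In form: [[[x, y, z, spin], ...]]. A call has 1 to 12 rows; each row shifts and turns the commanded pose from where the row before left it, along the tool's axes as they then stand; what a row does not reach is not made up. A row lasts 1/10 s, in which the tool goes at most 50 mm and 8.59 degrees, less where a joint would pass 70% of its speed; a pose out of reach is approached as far as the arm can. A call is refused whole if a number of a shift passes 1 or a number of a turn 1, either way. A call with a gripper value outside its range is refused whole. OPENING is the finger opening in mm, from 0 to 85.4, set as the call begins (- or left out, the last holds). The fingers move at their own pace and stop on an object; FORCE is the grip in N (left out, the last holds). Time passes only in rows, so rows that do not move let the fingers close. It gives the time, the measured TCP pose, the force and the opening at its end, in the units of the state.
- observe(): the state, without advancing time (a new reading comes with each control period).
- read_camera(name): name is "scene" or "top" or "wrist"; returns (picture, depth): 384x512x3 uint8, red, green, blue; 384x512 float32, m along the optical axis (not along the pixel's ray), 0 where there is no reading.
- camera_model(name): a dict with "fx", "fy", "cx", "cy" (pixels), "pose" (4x4, takes a point from camera to world coordinates). Camera axes: x right, y down, z forward; pixel columns grow to the right and rows downward; lengths in m; the calibration is good to about 2 mm. A picture is of the moment at which its call begins: read the wrist's pose just before it. camera_model takes no time and is no camera call; for the wrist camera it gives the pose at the moment of the call.
- close_job(): hands the job in, once; it reports no verdict.
The state is a dict: "time_s": time; "qpos": joint angles; "joint_velocities": joint speeds; "joint_torque": joint torques, N m; "tcp_pos": TCP position; "tcp_rot": TCP orientation; "wrist_force": force on the tool from outside, world axes, zero at the start; "torque": the same for the moment, N m; "width": opening from 0.0 (shut) to 1.0 (fully open).
Only numpy, scipy, OpenCV 4.12 (cv2) and the standard library are available. Lean on these libraries where they do the work, as an engineer would, in place of code of your own. Each camera call takes 0.05 s, during which the arm holds its last target.

## Working session

There is one attempt and no reset: what is moved stays moved. The work goes in short steps, Python scripts to look and compute and a shell command to move; the robot and the scene stay as the last step left them, time stands still between calls to the robot, and variables do not carry over. Pictures are saved under pics/ and viewed, and the job is handed in when it is done.

```bash
ls; mkdir -p pics
python3 - <<'E'
from bench import *
import cv2
s=observe();print(s)
try: print(grasp_offset)
except Exception as e: print(e)
for n in ["scene","top"]:
    p,d=read_camera(n);cv2.imwrite(f"pics/{n}0.png",p[:,:,::-1]);import numpy as np
    np.save(f"pics/{n}0.npy",d)
    print(camera_model(n))
E
```

```text
pics
{'time_s': 0.0, 'qpos': array([ 1.11608478,  0.38427998,  0.01636639,  1.37115072, -0.00630719,
        1.38818854, -0.04650044]), 'joint_velocities': array([ 0.00134682, -0.00031248,  0.0005907 ,  0.00174312,  0.00135605,
        0.00051181, -0.00116266]), 'joint_torque': array([-3.65057449e-04, -6.27598214e+01,  8.43610782e-01, -3.71818721e+01,
        1.63337658e-02,  1.43095152e-02, -1.12519632e-05]), 'tcp_pos': array([ 0.23864939, -0.57747506,  0.40365395]), 'tcp_rot': array([-9.67123413e-04,  9.80864559e-01,  1.94688827e-01, -2.05873109e-04]), 'wrist_force': array([ 0.58760966,  0.39179677, -0.20060651]), 'torque': array([-0.02148206,  0.06559913,  0.0530576 ]), 'width': 0.9996409905091324}
0.1547
{'fx': 468.70314605926995, 'fy': 468.70314605926995, 'cx': 256.1120923928979, 'cy': 194.35196544072315, 'pose': array([[-0.63448107, -0.7360748 ,  0.23585517,  0.29629511],
       [-0.77289469,  0.60743214, -0.18346662,  0.20054937],
       [-0.00822086, -0.29869731, -0.95431249,  1.32476882],
       [ 0.        ,  0.        ,  0.        ,  1.        ]])}
{'fx': 417.44162583444603, 'fy': 417.44162583444603, 'cx': 258.7518868946463, 'cy': 193.58295748757206, 'pose': array([[-0.01479002, -0.98104199,  0.19323009,  0.34199907],
       [-0.99966718,  0.01859325,  0.01788368, -0.04219529],
       [-0.02113741, -0.19290128, -0.98099047,  1.38583175],
       [ 0.        ,  0.        ,  0.        ,  1.        ]])}
```

View pics/scene0.png

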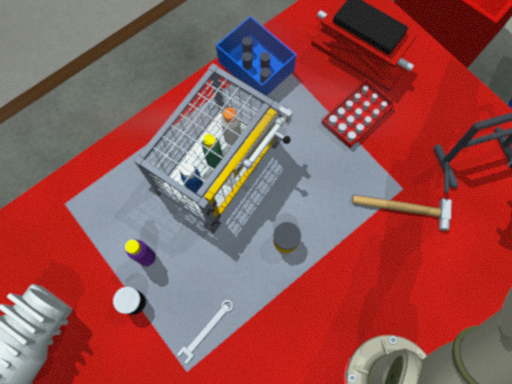

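View pics/top0.png

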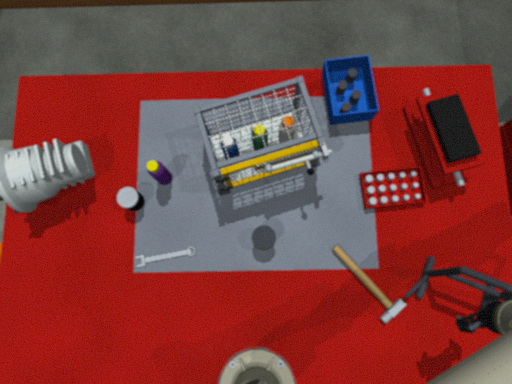

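The scene picture shows the cage near (215,150) with the yellow gate and a black knob near (287,140). In the top picture the knob is near (311,170) and the cage near (265,130). Next I'll zoom in on both.

Run:
```python
import cv2
a=cv2.imread("pics/scene0.png")[60:235,130:310];b=cv2.imread("pics/top0.png")[65:220,190:345]
cv2.imwrite("pics/sc_z.png",cv2.resize(a,None,fx=3.4,fy=3.4,interpolation=cv2.INTER_CUBIC))
cv2.imwrite("pics/tp_z.png",cv2.resize(b,None,fx=3.8,fy=3.8,interpolation=cv2.INTER_CUBIC))
```

```text
(no output)
```

View pics/sc_z.png

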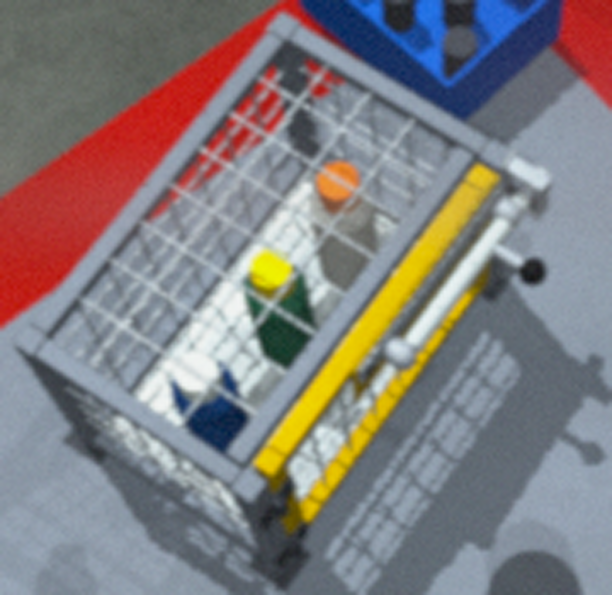

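View pics/tp_z.png

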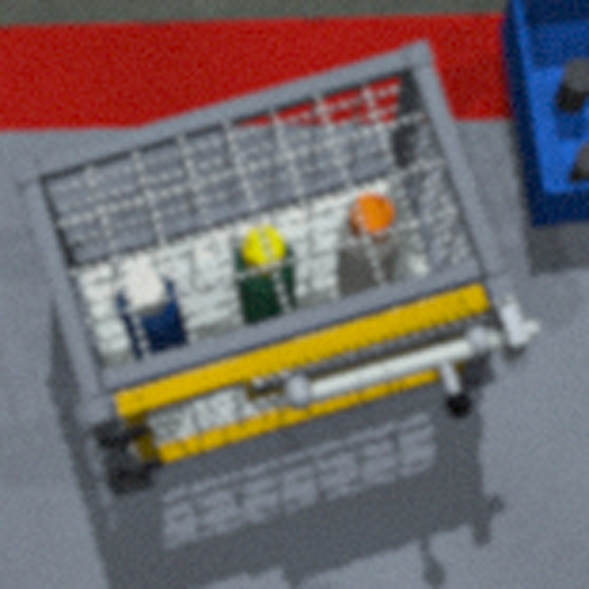

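The zooms show the knob at about (287,140) in scene and (311,171) in top, with a sloped bolt and the keeper loop on the right post. Next I'll triangulate the knob and cast the cage's top corners onto z=0.23.

```bash
cat > h.py <<'E'
import numpy as np, cv2
from bench import *
def ray(n,uv,m=None):
    m=m or camera_model(n);P=m["pose"]
    d=P[:3,:3]@np.array([(uv[0]-m["cx"])/m["fx"],(uv[1]-m["cy"])/m["fy"],1]);return P[:3,3],d/np.linalg.norm(d)
def plane(n,uv,z,m=None):
    o,d=ray(n,uv,m);return o+d*(z-o[2])/d[2]
def tri(r1,r2):
    (a,u),(b,v)=r1,r2
    t=np.linalg.lstsq(np.c_[u,-v],b-a,rcond=None)[0]
    p,q=a+u*t[0],b+v*t[1];return (p+q)/2,np.linalg.norm(p-q)
E
python3 - <<'E'
from h import *
np.set_printoptions(precision=4,suppress=True)
def knob(f,c,r=8):
    g=cv2.cvtColor(cv2.imread(f),cv2.COLOR_BGR2GRAY)
    x0,y0=c[0]-r,c[1]-r;w=g[y0:y0+2*r+1,x0:x0+2*r+1]
    m=(w<55).astype(np.uint8);k,l,st,ce=cv2.connectedComponentsWithStats(m)
    i=min(range(1,k),key=lambda j:np.hypot(*(ce[j]-r)));print(f,st[i],ce[i]+[x0,y0]);return ce[i]+[x0,y0]
ks=knob("pics/scene0.png",(287,140));kt=knob("pics/top0.png",(311,171))
K,e=tri(ray("scene",ks),ray("top",kt));print("knob",K,e)
S=dict(bl=(28,345),br=(285,18),fl=(250,485)); T=dict(bl=(35,185),br=(425,48),fl=(92,408),fr=(500,300))
C={}
for k,v in S.items(): C["s"+k]=plane("scene",(130+v[0]/3.4,60+v[1]/3.4),.23)
for k,v in T.items(): C["t"+k]=plane("top",(190+v[0]/3.8,65+v[1]/3.8),.23)
for k,v in C.items(): print(k,v)
for p in "st":
    bl,br,fl=C[p+"bl"],C[p+"br"],C[p+"fl"]
    print(np.linalg.norm(br-bl),np.linalg.norm(fl-bl),np.degrees(np.arctan2(*(bl-br)[[1,0]])-np.pi/2),np.degrees(np.arctan2(*(bl-fl)[[1,0]])))
E
```

```text
pics/scene0.png [ 4  5  7  6 31] [286.0645 139.5484]
pics/top0.png [ 4  0 10 12 54] [311.2963 169.    ]
knob [ 0.6494 -0.1781  0.1775] 0.004355120587432365
sbl [0.8218 0.1633 0.23  ]
sbr [ 0.9192 -0.1525  0.23  ]
sfl [0.632  0.1023 0.23  ]
tbl [0.8125 0.1505 0.23  ]
tbr [ 0.9192 -0.1547  0.23  ]
tfl [0.6339 0.1053 0.23  ]
tfr [ 0.7119 -0.2043  0.23  ]
0.33045523216110984 0.19934111430236084 17.138356223967882 17.804049961883077
0.32330349055125057 0.18433783861365938 19.25760341826117 14.218480061096479
```

Run:
```python
from h import *
np.set_printoptions(precision=4,suppress=True)
r=[]
for n,c,o in (("scene",(533,271),(130,60,3.4)),("top",(459,402),(190,65,3.8))):
    d=np.load(f"pics/{n}0.npy");uv=(o[0]+c[0]/o[2],o[1]+c[1]/o[2]);r.append(ray(n,uv))
    u,v=round(uv[0]),round(uv[1]);print(n,uv,d[v-2:v+3,u-2:u+3])
    im=cv2.imread(f"pics/{n}0.png");hsv=cv2.cvtColor(im,cv2.COLOR_BGR2HSV)
    m=cv2.inRange(hsv,(20,130,110),(34,255,255))
    k,l,st,ce=cv2.connectedComponentsWithStats(m)
    for i in range(1,k):
        if st[i][4]>60:
            ys,xs=np.nonzero(l==i);vx,vy,x0,y0=cv2.fitLine(np.c_[xs,ys].astype(np.float32),cv2.DIST_HUBER,0,.01,.01).ravel()
            A=plane(n,(x0-vx*40,y0-vy*40),.2);B=plane(n,(x0+vx*40,y0+vy*40),.2);D=A-B
            if D[1]<0:D=-D
            print(st[i],np.degrees(np.arctan2(-D[0],D[1])))
print(tri(*r)); K,e=tri(*r)
# cross checks at z=.2
print(plane("scene",(130+533/3.4,60+271/3.4),.201),plane("top",(190+459/3.8,65+402/3.8),.201))
for f in ("scene","top"):pass
```

```text
scene (286.7647058823529, 139.70588235294116) [[1.2098 1.2125 1.2127 1.2114 1.2127]
 [1.2082 1.2135 1.211  1.2121 1.2117]
 [1.2113 1.2119 1.2109 1.2074 1.2128]
 [1.2117 1.2079 1.2108 1.2117 1.2114]
 [1.2101 1.2129 1.2109 1.2117 1.2151]]
[205 108  72  93 909] 16.119636450016127
[204 134  12  13 108] 37.7703529113922
[217 144  54  70 400] 15.390761616192483
[126 240  14  14 159] -86.74965942328438
top (310.7894736842105, 170.78947368421052) [[1.2067 1.2092 0.     1.2099 1.2109]
 [1.211  1.2064 1.2061 1.2053 1.211 ]
 [1.2044 1.2062 1.2085 1.2069 1.2108]
 [1.2093 1.2074 1.2032 1.2075 1.2045]
 [1.2101 1.2071 1.2065 1.2085 1.216 ]]
[254 125  11  10  73] 17.39359875640874
[221 140  98  35 731] 16.073798290679612
[147 161  12  11 102] 0.24394519723386096
[232 163  73  24 303] 15.525202515005244
(array([ 0.6417, -0.1744,  0.1927]), np.float64(0.0012816004713969232))
[ 0.6385 -0.1718  0.201 ] [ 0.6403 -0.1734  0.201 ]
```

Estimates so far are yaw ≈ 16° and knob ≈ (0.639, -0.173, 0.20). The two-view height reads 0.193 against 0.201 expected, so I trust the plane cast more. Now moving the wrist camera near the knob, in front and above.

```bash
python3 -m jog '[[[0.8,-0.35,-0.1,0],[0.8,-0.35,-0.1,0],[0.8,-0.35,-0.1,0],[0.8,-0.35,-0.1,0],[0.8,-0.35,-0.1,0],[0.8,-0.35,-0.1,0],[0.8,-0.35,-0.1,0],[0.8,-0.35,-0.1,0],[0.8,-0.35,-0.1,0],[0.8,-0.35,-0.1,0],[0.8,-0.35,-0.1,0],[0.8,-0.35,-0.1,0]]]' 44
python3 -m jog '[[[0.8,-0.35,-0.1,0.5],[0.8,-0.35,-0.1,0.5],[0.8,-0.35,-0.1,0],[0.8,-0.35,-0.1,0],[0.8,-0.35,-0.1,0],[0.8,-0.35,-0.1,0],[0.5,-0.3,0,0],[0,0,0,0],[0,0,0,0]]]'
python3 - <<'E'
from h import *
s=observe();print(s["tcp_pos"],s["tcp_rot"],s["wrist_force"],s["width"])
m=camera_model("wrist");p,d=read_camera("wrist");cv2.imwrite("pics/w1.png",p[:,:,::-1]);np.savez("pics/w1.npz",d=d,**m);print(m)
E
```

```text
time_s: 1.3
tcp_pos: [0.4209, -0.3882, 0.4343]
tcp_rot: [-0.0, 0.981, 0.195, -0.0]
wrist_force: [-0.1, -0.5, -0.6]
width: 0.516
time_s: 2.2
tcp_pos: [0.5277, -0.2918, 0.4492]
tcp_rot: [-0.0, 0.99, 0.143, -0.001]
wrist_force: [-1.9, 0.3, -0.9]
width: 0.518
[ 0.52771877 -0.29181016  0.44924693] [-3.32287830e-05  9.89723508e-01  1.42993269e-01 -5.49004004e-04] [-1.93125547  0.28492972 -0.89261385] 0.5183357552737923
{'fx': 308.3001990904158, 'fy': 308.3001990904158, 'cx': 253.64968121960553, 'cy': 185.34866480339375, 'pose': array([[ 2.83130855e-01, -9.07257257e-01, -3.11000303e-01,
         6.07539512e-01],
       [-9.59081164e-01, -2.67666190e-01, -9.22937245e-02,
        -2.68191625e-01],
       [ 4.89885326e-04,  3.24405733e-01, -9.45917903e-01,
         4.19327865e-01],
       [ 0.00000000e+00,  0.00000000e+00,  0.00000000e+00,
         1.00000000e+00]])}
```

View pics/w1.png

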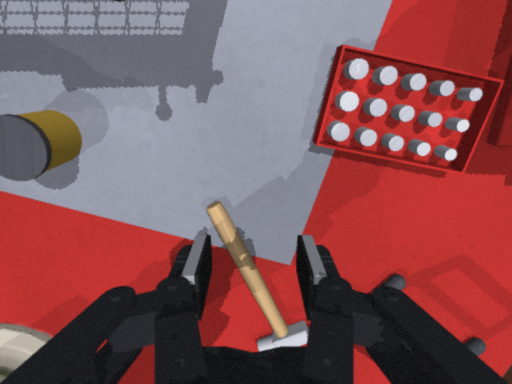

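The wrist view shows the tray, tin and hammer, but the knob is only a shadow at (165,105). I'm moving on about 80 mm in tool x and -80 mm in tool y.

```bash
python3 -m jog '[[[0.65,-0.65,0,0],[0.65,-0.65,0,0],[0.65,-0.65,0,0],[0.65,-0.65,0,0],[0.65,-0.65,0,0],[0,0,0,0],[0,0,0,0]]]'
python3 - <<'E'
from h import *
s=observe();print(s["tcp_pos"],s["tcp_rot"],s["wrist_force"],s["width"])
m=camera_model("wrist");p,d=read_camera("wrist");cv2.imwrite("pics/w2.png",p[:,:,::-1]);np.savez("pics/w2.npz",d=d,**m)
E
```

```text
time_s: 2.95
tcp_pos: [0.5826, -0.1914, 0.4496]
tcp_rot: [0.0, 0.99, 0.143, -0.0]
wrist_force: [-0.9, -1.2, 0.0]
width: 0.511
[ 0.58256516 -0.19140227  0.44964015] [ 2.78162505e-04  9.89768846e-01  1.42679674e-01 -2.55233731e-04] [-0.86720532 -1.20443437  0.00553397] 0.5108205918729889
```

View pics/w2.png

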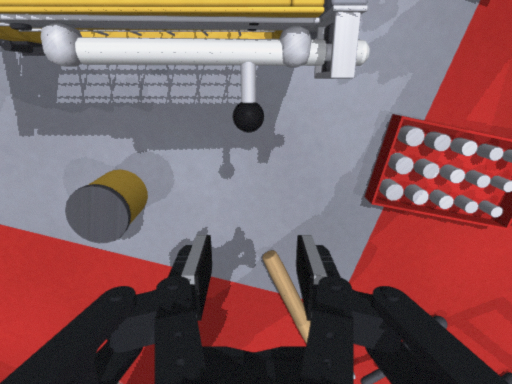

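The knob shows clearly as a black disc at (249,116), with the bolt and gate bars within about 1° of the image rows, so the yaw is right. The keeper loop is at (342,45).

Run:
```python
from h import *
np.set_printoptions(precision=4,suppress=True)
z=np.load("pics/w2.npz");m={k:z[k] for k in ("fx","fy","cx","cy","pose")};d=z["d"]
g=cv2.cvtColor(cv2.imread("pics/w2.png"),cv2.COLOR_BGR2GRAY)
w=(g[90:140,220:280]<45).astype(np.uint8);k,l,st,ce=cv2.connectedComponentsWithStats(w);i=1+np.argmax(st[1:,4])
c=ce[i]+[220,90];u,v=map(int,c.round());print(st[i],c,d[v-2:v+3:2,u-2:u+3:2])
r=ray("",c,m);P=plane("",c,.201,m);print("plane",P)
for n,uv in(("scene",(286.76,139.7)),("top",(310.79,170.8))):print(n,tri(r,ray(n,uv)))
s=d[v,u]/r[1].dot(m["pose"][:3,2])+.011;print("depth",r[0]+s*r[1])
# gate top bar edge direction, keeper
for a in [(20,12),(310,8)]: print("bar",plane("",a,.2,m))
o=observe();q=o["tcp_rot"];a=2*np.arctan2(q[2],q[1]);print(np.degrees(a))
X=np.array([np.cos(a),np.sin(a)]);Y=np.array([np.sin(a),-np.cos(a)])
D=P[:2]-o["tcp_pos"][:2];print("move units x,y,z",D@X/.025,D@Y/.025,(o["tcp_pos"][2]-.1547-.201)/.025)
```

```text
[ 13  13  31  29 706] [248.0609 116.5892] [[0.2036 0.2018 0.2043]
 [0.2034 0.2022 0.2034]
 [0.2038 0.2033 0.2045]]
plane [ 0.6381 -0.1712  0.201 ]
scene (array([ 0.6382, -0.1713,  0.2023]), np.float64(0.00018674691966027733))
top (array([ 0.6387, -0.1719,  0.2079]), np.float64(0.0015556434390279214))
depth [ 0.6383 -0.1712  0.2029]
bar [ 0.6596 -0.0152  0.2   ]
bar [ 0.7135 -0.1901  0.2   ]
16.32549662074539
move units x,y,z 2.376557021035958 -0.17707964644577406 3.7590900165521113
```

Four independent knob estimates agree to within 1–2 mm apart from the height from the top camera (208 mm). I'm using (0.638, -0.171, 0.202), so I'll move over it and then straight down.

```bash
python3 -m jog '[[[0.6,-0.05,0,0],[0.6,-0.05,0,0],[0.6,-0.05,0,0],[0.58,-0.03,0,0],[0,0,0.6,0],[0,0,0.6,0],[0,0,0.6,0],[0,0,0.6,0],[0,0,0.6,0],[0,0,0.4,0],[0,0,0.3,0],[0,0,0,0]]]'
python3 - <<'E'
from h import *
s=observe();print(s["tcp_pos"],s["tcp_rot"],s["wrist_force"],s["width"])
m=camera_model("wrist");p,d=read_camera("wrist");cv2.imwrite("pics/w3.png",p[:,:,::-1])
p,d=read_camera("scene");cv2.imwrite("pics/s3.png",cv2.resize(p[60:235,130:330,::-1],None,fx=3.4,fy=3.4))
E
```

```text
time_s: 4.2
tcp_pos: [0.6386, -0.1696, 0.3561]
tcp_rot: [-0.0, 0.99, 0.143, -0.001]
wrist_force: [0.3, 0.4, 0.3]
width: 0.516
[ 0.6385581  -0.16957448  0.3560554 ] [-3.05652404e-04  9.89743301e-01  1.42854481e-01 -8.37216274e-04] [0.32153397 0.40413916 0.29286497] 0.5159047243063202
```

View pics/w3.png

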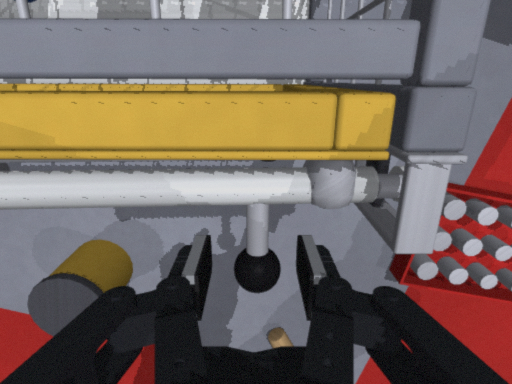

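View pics/s3.png

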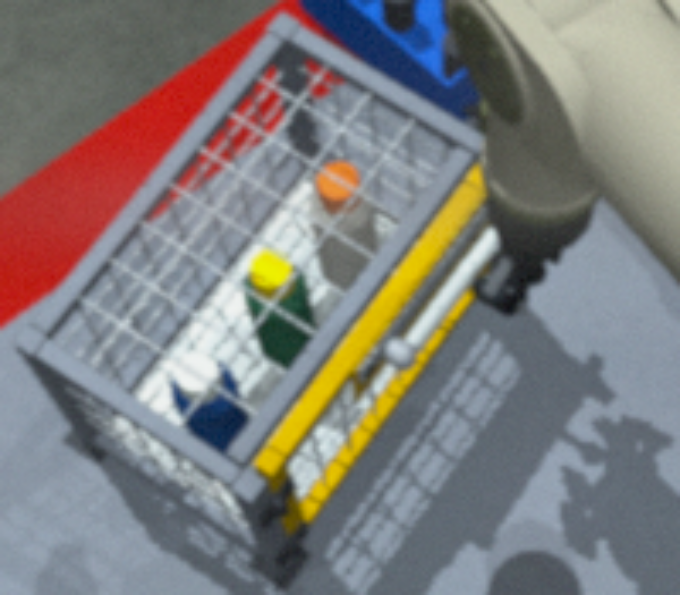

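The knob sits at (257,270), midway between the pads at x≈200 and 305. Closing on it now.

```bash
python3 -m jog '[[[0,0,0,0],[0,0,0,0],[0,0,0,0],[0,0,0,0],[0,0,0,0]]]' 10 60
python3 - <<'E'
from h import *
s=observe();print(s["tcp_pos"],s["wrist_force"],s["width"])
p,d=read_camera("wrist");cv2.imwrite("pics/w4.png",p[:,:,::-1])
E
```

```text
time_s: 4.8
tcp_pos: [0.6391, -0.1693, 0.3584]
tcp_rot: [0.0, 0.99, 0.143, 0.001]
wrist_force: [0.1, -0.4, 5.2]
width: 0.216
[ 0.63909714 -0.16934372  0.35839981] [ 0.10570215 -0.40107149  5.21860702] 0.21600835588309963
```

View pics/w4.png

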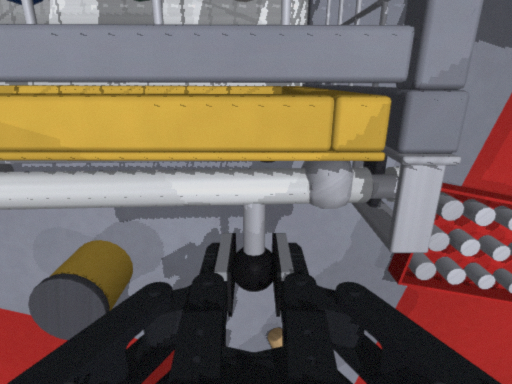

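The opening reads 18.4 mm, less than the 22 mm ball, and the tool is being pushed up with 5 N. The pads may be gripping above the ball's centre, so I'll reopen a little, lower 4 mm and grip again.

```bash
python3 -m jog '[[[0,0,0,0],[0,0,0,0],[0,0,0.08,0],[0,0,0.08,0],[0,0,0,0]]]' 34
python3 -m jog '[[[0,0,0,0],[0,0,0,0],[0,0,0,0],[0,0,0,0]]]' 10 60
```

```text
time_s: 5.35
tcp_pos: [0.6387, -0.1692, 0.3524]
tcp_rot: [-0.0, 0.99, 0.143, -0.001]
wrist_force: [-0.1, 0.2, -1.4]
width: 0.401
time_s: 5.75
tcp_pos: [0.6388, -0.1692, 0.3532]
tcp_rot: [-0.0, 0.99, 0.143, -0.0]
wrist_force: [-0.6, -0.6, -0.4]
width: 0.226
```

The grip is now neutral, with near-zero force. Lifting about 7 mm.

```bash
python3 -m jog '[[[0,0,-0.1,0],[0,0,-0.1,0],[0,0,-0.1,0],[0,0,0,0],[0,0,0,0]]]'
python3 - <<'E'
from h import *
s=observe();print(s["tcp_pos"],s["wrist_force"],s["width"])
p,d=read_camera("wrist");cv2.imwrite("pics/w5.png",p[:,:,::-1])
E
```

```text
time_s: 6.25
tcp_pos: [0.6388, -0.1694, 0.3602]
tcp_rot: [-0.0, 0.99, 0.143, -0.0]
wrist_force: [2.4, -0.9, -9.5]
width: 0.219
[ 0.6387826  -0.16941394  0.36023809] [ 2.39516532 -0.85534167 -9.52195053] 0.21909023995293866
```

View pics/w5.png

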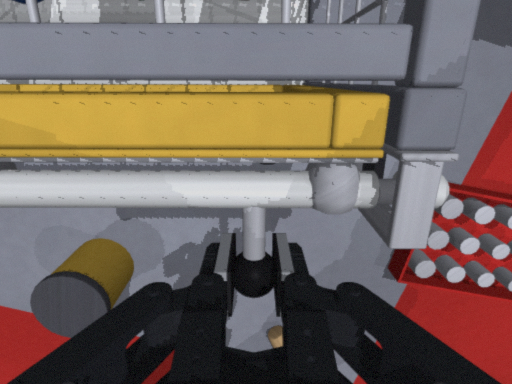

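The lift worked: TCP is up 7.0 mm and the bolt's nose now shows above the loop at (445,190). Drawing along tool -y, the first 12 mm as a check.

```bash
python3 -m jog '[[[0,-0.12,0,0],[0,-0.12,0,0],[0,-0.12,0,0],[0,-0.12,0,0],[0,0,0,0]]]'
python3 - <<'E'
from h import *
p,d=read_camera("wrist");cv2.imwrite("pics/w6.png",p[:,:,::-1])
E
```

```text
time_s: 6.8
tcp_pos: [0.6353, -0.1568, 0.3605]
tcp_rot: [-0.0, 0.99, 0.144, -0.0]
wrist_force: [0.3, 0.9, -9.9]
width: 0.214
```

View pics/w6.png

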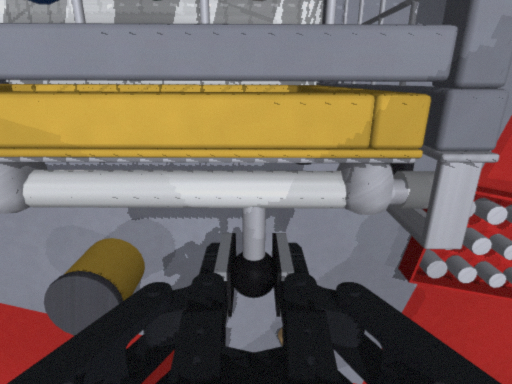

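The bolt follows: the TCP moved 13 mm with almost no side force, and the nose has come back inside the loop at (440,200). Drawing 30 mm more.

```bash
python3 -m jog '[[[0,-0.12,0,0],[0,-0.12,0,0],[0,-0.12,0,0],[0,-0.12,0,0],[0,-0.12,0,0],[0,-0.12,0,0],[0,-0.12,0,0],[0,-0.12,0,0],[0,-0.12,0,0],[0,-0.12,0,0],[0,0,0,0],[0,0,0,0]]]'
python3 - <<'E'
from h import *
p,d=read_camera("wrist");cv2.imwrite("pics/w7.png",p[:,:,::-1])
E
```

```text
time_s: 8.05
tcp_pos: [0.6269, -0.1282, 0.3605]
tcp_rot: [-0.001, 0.99, 0.144, -0.0]
wrist_force: [0.1, 1.1, -13.1]
width: 0.221
```

View pics/w7.png

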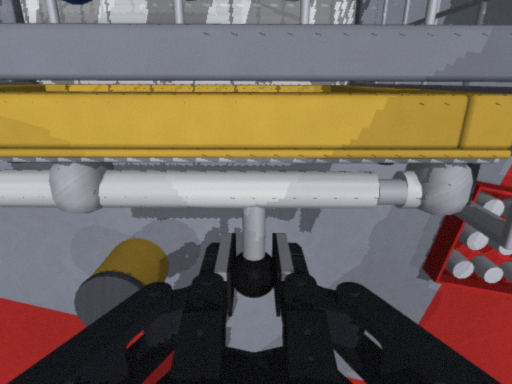

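The knob has travelled 43 mm. The guide moved from x=335 to x=440 in the picture relative to the knob, and there is no rod to the right of the guide, so the nose is clear. Now swinging the gate along its arc (radius about 0.22 m) while spinning the tool with it.

```bash
python3 -m jog '[[[-0.1,-0.03,0,0.12],[-0.21,-0.06,0,0.24],[-0.21,-0.06,0,0.24],[-0.21,-0.06,0,0.24],[-0.21,-0.06,0,0.24],[-0.21,-0.06,0,0.24],[0,0,0,0]]]'
python3 - <<'E'
from h import *
p,d=read_camera("wrist");cv2.imwrite("pics/w8.png",p[:,:,::-1])
E
```

```text
time_s: 8.8
tcp_pos: [0.5964, -0.1275, 0.3609]
tcp_rot: [0.0, 0.997, 0.074, -0.0]
wrist_force: [3.3, 1.2, -13.7]
width: 0.224
```

View pics/w8.png

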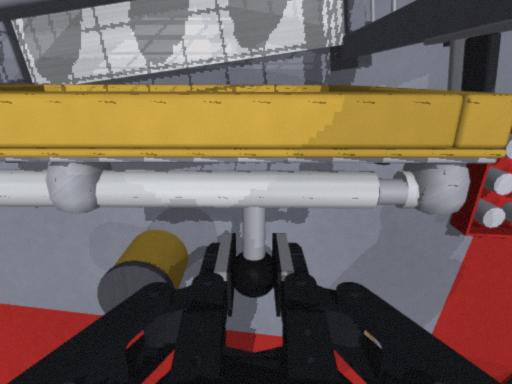

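The gate follows: the frame now shows at an angle behind it, the bolt is unmoved in the gripper's view, and the force is 3.3 N as the spring predicts. It is at about 0.14 rad, so I'm continuing to about 0.37.

```bash
python3 -m jog '[[[-0.21,-0.06,0,0.24],[-0.21,-0.06,0,0.24],[-0.21,-0.06,0,0.24],[-0.21,-0.06,0,0.24],[-0.21,-0.06,0,0.24],[-0.21,-0.06,0,0.24],[-0.21,-0.06,0,0.24],[-0.21,-0.06,0,0.24],[-0.21,-0.06,0,0.24],[0,0,0,0],[0,0,0,0],[0,0,0,0]]]'
python3 - <<'E'
from h import *
p,d=read_camera("wrist");cv2.imwrite("pics/w9.png",p[:,:,::-1])
p,d=read_camera("scene");cv2.imwrite("pics/s9.png",cv2.resize(p[60:260,130:330,::-1],None,fx=2.9,fy=2.9))
p,d=read_camera("top");cv2.imwrite("pics/t9.png",cv2.resize(p[65:245,190:345,::-1],None,fx=3.3,fy=3.3))
E
```

```text
time_s: 10.05
tcp_pos: [0.5495, -0.1164, 0.3608]
tcp_rot: [-0.0, 0.999, -0.038, 0.0]
wrist_force: [2.5, -0.2, -12.8]
width: 0.222
```

View pics/w9.png

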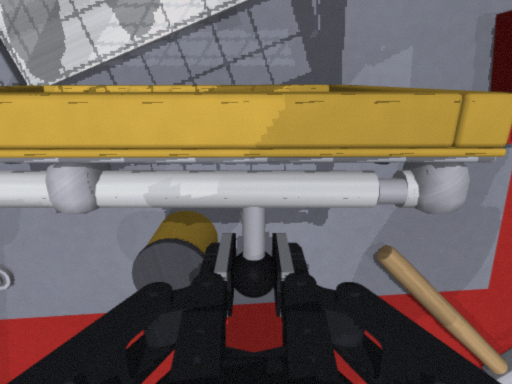

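View pics/s9.png

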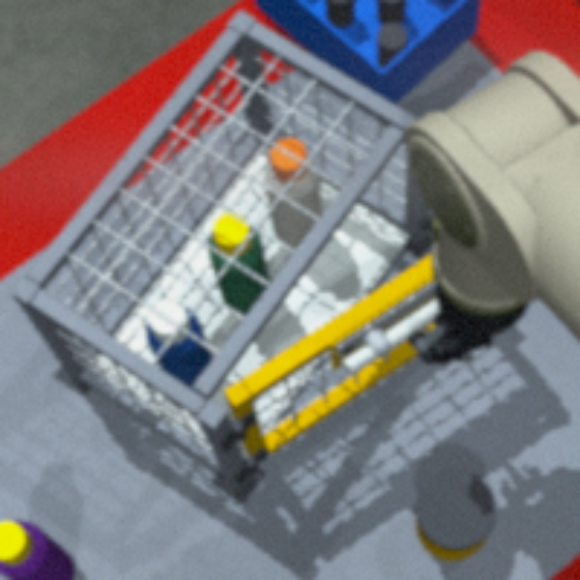

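View pics/t9.png

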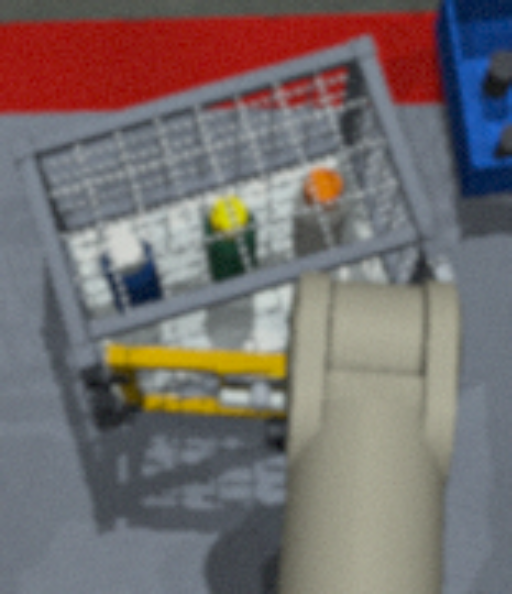

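The tool and gate have turned about 20.8° (0.36 rad, roughly a 10.7 cm gap). The gate bar still lies along the image rows, and the bolt is drawn as before. The tin stands free of the gate. One more check that it is still, then I hand in.

```bash
python3 -m jog '[[[0,0,0,0],[0,0,0,0],[0,0,0,0],[0,0,0,0]]]'
python3 - <<'E'
from h import *
s=observe();q=s["tcp_rot"];print(np.degrees(2*np.arctan2(q[2],q[1])),abs(s["joint_velocities"]).max(),s["wrist_force"],s["width"])
print(close_job())
E
```

```text
time_s: 10.6
tcp_pos: [0.5494, -0.1163, 0.3608]
tcp_rot: [-0.0, 0.999, -0.039, 0.0]
wrist_force: [4.8, 0.9, -12.0]
width: 0.225
-4.431214545273088 0.0013049574760486524 [  4.78672517   0.906984   -11.96701509] 0.22509452690383497
the job is handed in; nothing more can be done
None
```

The gate is ajar by about 0.36 rad (a gap of roughly 10.7 cm at the free edge) and the gripper is holding it still by the bolt's knob. I handed the job in at 10.6 s; no verdict was reported.

I pinched the knob from above, lifted it 7 mm, drew the bolt 43 mm over the lip, then swung the gate open along its arc.

**Last checks**
- **Stillness:** the arm was still (joint speeds about 0.001 rad/s) and the TCP moved only 0.1 mm over the last half second.
- **Angle:** the tool had turned about 20.8° with the gate, and the gate bar still lay along the gripper's rows in the wrist picture.
- **Bolt:** in the wrist picture it had not moved from where it was fully drawn.
- **Hold:** the knob pulled on the gripper with 4.8 N against the opening direction, close to the 3 to 4 N expected from the hinge spring.
- **Other objects:** the cans and tin looked undisturbed and nothing but the gripper was propping the gate; I did not measure their positions again.

**What disagreed**
- **Knob height:** the first two-view height was about 8 mm low, and the top camera's was about 6 mm high; the wrist camera settled it at 0.202 m.
- **First grip:** the first grip was slightly high, pushing the tool up with 5 N, so I regripped 4 mm lower. The fingers still read about 19 mm on the 22 mm ball, but they did not slip.
- **Downward load:** the force at the knob, 10 to 13 N, was higher than the stated 3 to 5 N. The shorter arm after the draw explains only part of that.

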